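Hang the green board carrier on the keeper peg

TASK

Take the carrier with the green circuit board and grip out of the rack and hang it by its eye on the peg of the stand: let the eye ride on the peg as you slide it in, so that it lifts the yellow drop flap, until the flap falls shut behind it. Do it with a light hand, never pushing the carrier on the peg or the flap with more than about 1 kg, leave the carrier hanging still and let go, and leave the other carriers and the two tins where they are.

Things in the scene. Friction and masses are not known exactly. Their poses are not given: they have to be found in the camera images.
- carrier_green: Board carrier to hang: upright aluminium frame with a green circuit board, 96 mm wide (x), 60 mm high, 6 mm thick (y); above it a hanger plate 50 mm wide, 4 mm thick, with the round eye. Total height 146 mm, mass 0.15 to 0.31 kg. Origin: centre of the underside, z up. Front and back are alike; it may hang either way round.
- carrier_green_eye (a point): Centre of the green carrier's eye, a 26 mm round hole through the 4 mm plate along the carrier's y, 86 mm above its origin; axes as the carrier.
- carrier_green_grip (a point): Point in the green carrier's green rubber finger grip, 134 mm above its origin. The grip is 48 mm wide (x), 10 mm thick (y), from 116 to 146 mm above the origin: pinch it from above, across y, with the fingertips no lower than 110 mm, as the peg comes through the eye below.
- carrier_blue: Carrier of the same shape with a blue board and grip, standing in the rack; leave it alone.
- carrier_red: Carrier of the same shape with a red board and grip, standing in the rack; leave it alone.
- rack: Black board rack fixed to the bench, 116 mm (x) by 200 mm (y), origin at the centre of its underside. Three slots 70 mm apart along its y, at -70, 0, 70 mm; in each a carrier stands upright on the 8 mm floor, plate across the rack's y, between guides that end 38 mm above the bench, 1 mm play per face. Carriers lift straight up. Which is in which slot varies.
- stand: Hanging stand fixed to the bench; origin on the bench under the post's axis, z up. A steel peg 10 mm wide and 10 mm high points along its -y from the top of the post, rising 0.07 rad towards the tip. A clamp sets its height: at the post axis the peg's centre line is 178 to 202 mm above the bench and no reading shows it; see or feel it. It does not slip.
- peg_tip_plan (a point): Point on the bench (z = 0) straight under the end of the peg, 72.5 mm from the post axis; it gives no height. The last 18 mm of the peg, up to the flap, are free: an eye put over them can be lowered until it is felt to rest on the peg. The eye's centre is then 7 mm below the peg's centre line.
- flap_plan (a point): Point on the bench (z = 0) straight under the hinge of the yellow drop flap, 52.5 mm from the post axis. The flap hangs 24 mm down from a hinge 1 mm under the peg's centre line, 12 mm wide, 4 to 6 mm thick, and bars the eye. An eye sliding in while resting on the peg swings it up and passes with about 1 mm to spare; an eye carried higher jams it on its stop.
- boss_plan (a point): Point on the bench (z = 0) straight under the face of the boss, the 32 mm thick root of the peg and its backstop, 28 mm from the post axis. The eye's centre is 30 mm from the post axis when the plate touches the boss; the flap falls shut behind it from about 35 mm on. The carrier then hangs free between flap and boss.
- flap (a joint): Angle of the yellow drop flap: 0 = hanging straight down (shut), up to 0.83 rad = its foot swung in towards the post and up, on its stop. It cannot swing outwards. Only its own weight (22 g) closes it; lifting it takes under 1 N.
- wool_tin: Round steel tin of copper wool, 60 mm across, 43 mm high, loose on the bench between rack and stand; leave it.
- flux_tin: Small flux tin with brass lid, 48 mm across, 28 mm high, loose on the bench; leave it.
Not all that is in view belongs to the job. Of the things like the stand, leave any that is orange; of the rest the smaller one is meant. Leave any pink look-alike of the carrier_green alone.

How it is judged:
On the way:
1. the green carrier's eye is over the peg and swings the flap up (value of joint flap above 0.35 rad and y of carrier_green_eye in the frame of stand between -0.07 and -0.03 m and contact force between carrier_green and stand above 0.01 N), for 0.04 s.
At the end, for the whole second after the job is handed in: Green carrier hangs still by its eye on the peg between flap and boss (eye 25-51 mm from the post axis, within 10 mm sideways, 168-204 mm above the bench), within 0.2 rad of upright; flap shut (under 0.1 rad); other carriers within 20 mm, tins within 30 mm of their starts (value of joint flap below 0.1 rad and y of carrier_green_eye in the frame of stand between -0.051 and -0.025 m and x of carrier_green_eye in the frame of stand between -0.01 and 0.01 m and z of carrier_green_eye in the frame of stand between 0.168 and 0.204 m and angle between carrier_green's own z axis and vertical below 0.2 rad and contact force between carrier_green and stand above 0.5 N and linear speed of carrier_green below 0.05 m/s and distance of each of carrier_blue, carrier_red from where it was at the start of the episode below 0.02 m and distance of each of wool_tin, flux_tin from where it was at the start of the episode below 0.03 m); the robot touches nothing.
It fails at once if the peg or flap is forced: the green carrier presses on the stand with more than 12 N (contact force between carrier_green and stand above 12 N).
It fails at once if another carrier is pulled up or knocked over (distance of any of carrier_blue, carrier_red from where it was at the start of the episode above 0.02 m or angle between any of carrier_blue, carrier_red's own z axis and vertical above 0.3 rad).
It fails at once if a tin is pushed away or tipped (distance of any of wool_tin, flux_tin from where it was at the start of the episode above 0.03 m or angle between any of wool_tin, flux_tin's own z axis and vertical above 0.5 rad).
It fails at once if the green carrier is dropped on the bench (angle between carrier_green's own z axis and vertical above 1 rad).
It also fails if it takes over 64 s, if anything falls off the work surface, if the arm or the gripper's body presses on something with over 40 N, if the wrist force passes 120 N, or if a joint passes its speed limit or range.

ROBOT

A 6-joint arm with a two-finger parallel gripper is mounted at the origin on the work surface. World frame = base frame: x ahead of the robot, y to its left, z up, the work surface at z = 0. Lengths are in m, angles in rad, forces in N, time in s.
With the tool pointing down it reaches from about 0.375 to 0.975 m from the base axis. Payload 3.8 kg.
Tool frame: the origin (TCP) lies at the very end of the fingers, on their centre line; the grasp point (between the pads) lies 19 mm behind it; z points along the fingers, y is the line along which they close (so a half turn about z gives the same grasp; the last joint's range is limited). The gripper opens to 85 mm and grips with 20 to 120 N. Pads are 22 mm wide; open, the fingers measure 114 mm over their backs; the gripper's body (76 mm by 85 mm) begins 54 mm behind the grasp point. The pads swing forward as they close: fully open they stand 13 mm farther back than shut.
Start: joints at [-1.357, 0.264, 1.604, -0, 1.274, -0.037], TCP at [0.168, -0.654, 0.231] pointing down, gripper open.
Joint ranges: [-2.63, 2.63], [-0.94, 2.18], [0.31, 2.57], [-1.31, 4.45], [0, 2.66], [-2.55, 2.55]. Speed limits (rad/s): [2.57, 2.57, 3.14, 3.14, 3.14, 3.14].

INTERFACE

Orientations are given as a rotation vector (axis times angle).
In Python, from workcell import monitor, viewer, job gives the robot as it stands. The module is installed in compiled form; this text tells all that it offers.
- The arm moves only by the tool step_arm, never from a script. Its argument "series" is one flat list of numbers, 4 for each row, row after row: the shift along the tool's x, y, z in m, then the turn about the tool's z in rad. A call has 1 to 8 rows; each row is the pose to reach, as a shift and turn from the pose commanded when the call began, along the tool's axes at that moment; what a row does not reach only later rows make up. A row lasts 1/8 s, in which the tool goes at most 62.5 mm and 10.7 degrees, less where a joint would pass 70% of its speed; a pose out of reach is approached as far as the arm can. A call with a gripper value outside its range is refused whole. "gripper" is the opening, from 0 (shut) to 1 (fully open), set as the call begins (left out, the last holds). The fingers move at their own pace and stop on an object; "newtons" is the grip in N (left out, the last holds). Time passes only in rows, so rows that repeat a pose let the fingers close. It gives the time, the measured TCP pose, the force, the opening and the grip force at its end, in the units of the state.
- monitor.read_state(): the state, without advancing time (a new reading comes with each control period).
- viewer.read_camera(name): name is "scene" or "top" or "wrist"; returns a dict with "image" (384x512x3 uint8, red, green, blue), "intrinsics" (3x3 intrinsics, pixels), "distortion" ([k1, k2, p1, p2, k3] as OpenCV has them; the pictures are not rectified), "T" (4x4, takes a point from camera to world coordinates); the wrist camera has in their place "hand_eye" (4x4, takes a point from camera to tool coordinates, whose origin is the TCP and whose axes are the flange's). Camera axes: x right, y up, looking along -z (the intrinsics and any distortion apply to the point x, -y, -z); pixel columns grow to the right and rows downward; lengths in m; the calibration is good to about 2 mm. A picture is of the moment at which its call begins: read the wrist's pose just before it. There is no depth.
- job.finish_job(): hands the job in; it is judged then, once.
Trained networks look in a picture, given as the dict that the camera call returned (one of the last four; its "shot" number tells which), for a name from the list of things; names that differ only in an ending like _2 or _b are one class to them, and where a whole thing is asked for, a point or a joint stands for the part that bears it (a point fixed in the world has none). Each returns a list of dicts, best first, with "score" (0 to 1); they miss things now and then, are a little off and sometimes report something else, mostly with a low value. They report only what shows in the picture. A call takes as long as a camera call. They do not tell look-alikes from the thing itself.
- viewer.boxes_of(picture, label): "extent" ([centre column, centre row, width, height] in pixels, round what is visible of it).
- viewer.spot_point(picture, label): "point" ([column, row] in pixels: a listed point, or the origin of a listed thing).
The state is a dict: "time": time; "q": joint angles; "joint_vel": joint speeds; "joint_torque": joint torques, N m; "tool_pos": TCP position; "tcp_rot": TCP orientation; "wrist_force": force on the tool from outside, world axes, zero at the start; "torque": the same for the moment, N m; "width": opening from 0.0 (shut) to 1.0 (fully open); "grip_force": force on a finger pad.
Only numpy, scipy, OpenCV 4.12 (cv2) and the standard library are available. Lean on these libraries where they do the work, as an engineer would, in place of code of your own. Each camera call takes 0.05 s, during which the arm holds its last target. There are 200 camera calls.

## Working session

There is one attempt and no reset: what is moved stays moved. The work goes in short steps, Python scripts to look and compute and a tool call to move; the robot and the scene stay as the last step left them, time stands still between calls to the robot, and variables do not carry over. Pictures are saved under pics/ and viewed, at most 10 in all, crops included, and the job is handed in when it is done.

Besides the shell and the picture viewer there is one more tool, called after "Call:" by a JSON object that holds its "api" and its "payload". step_arm: Moves the arm, as the interface text tells. Its arguments: {"type":"object","properties":{"series":{"type":"array"},"gripper":{"type":"number"},"newtons":{"type":"number"}},"required":["series"]}

```bash
mkdir -p pics
cat > h.py <<'E'
import numpy as np, cv2
from scipy.spatial.transform import Rotation as R
from workcell import monitor, viewer, job
def shot(name):
    s=monitor.read_state(); p=viewer.read_camera(name)
    if 'T' not in p:
        M=np.eye(4); M[:3,:3]=R.from_rotvec(s['tcp_rot']).as_matrix(); M[:3,3]=s['tool_pos']; p['TW']=M@np.array(p['hand_eye'])
    else: p['TW']=np.array(p['T'])
    return p
def ray(p,uv):
    n=cv2.undistortPoints(np.array([[uv]],float),np.array(p['intrinsics']),np.array(p['distortion']))[0,0]
    d=p['TW'][:3,:3]@np.array([n[0],-n[1],-1]); return p['TW'][:3,3],d/np.linalg.norm(d)
def atz(p,uv,z):
    o,d=ray(p,uv); return o+d*(z-o[2])/d[2]
def tri(rs):
    A=np.zeros((3,3));b=np.zeros(3)
    for o,d in rs:
        P=np.eye(3)-np.outer(d,d);A+=P;b+=P@o
    x=np.linalg.solve(A,b); return x,[np.linalg.norm(np.cross(x-o,d)) for o,d in rs]
def proj(p,X):
    c=np.linalg.inv(p['TW'])@np.r_[X,1]; 
    q,_=cv2.projectPoints(np.array([[c[0],-c[1],-c[2]]]),np.zeros(3),np.zeros(3),np.array(p['intrinsics']),np.array(p['distortion'])); return q[0,0]
def save(p,f,crop=None,k=1):
    im=p['image'][:,:,::-1]
    if crop: im=im[crop[1]:crop[3],crop[0]:crop[2]]
    cv2.imwrite('pics/'+f,cv2.resize(im,None,fx=k,fy=k,interpolation=cv2.INTER_CUBIC))
E
python3 - <<'E'
from h import *
np.set_printoptions(precision=4,suppress=True)
ps={}
for n in ['scene','top']:
    p=shot(n);ps[n]=p
    print(n,p['TW'].round(3).tolist(),np.array(p['intrinsics']).round(1).tolist())
    for l in ['carrier_green','carrier_green_grip','carrier_green_eye','carrier_blue','carrier_red','rack','stand','peg_tip_plan','flap_plan','boss_plan','wool_tin','flux_tin']:
        r=viewer.spot_point(p,l)
        print(l,[(np.round(x['point'],1).tolist(),round(x['score'],2)) for x in r[:4]])
im=np.hstack([cv2.resize(ps[n]['image'],(400,300)) for n in ps])
a=np.vstack([ps['scene']['image']]);
cv2.imwrite('pics/a.png',cv2.resize(ps['scene']['image'][:,:,::-1],(800,600)));cv2.imwrite('pics/b.png',cv2.resize(ps['top']['image'][:,:,::-1],(800,600)))
print(monitor.read_state())
E
```

```text
scene [[0.66, -0.403, 0.635, 1.2], [0.751, 0.358, -0.554, -0.559], [-0.004, 0.842, 0.539, 0.766], [0.0, 0.0, 0.0, 1.0]] [[414.7, 0.0, 262.5], [0.0, 414.7, 188.3], [0.0, 0.0, 1.0]]
carrier_green [([219.7, 358.1], 0.94), ([226.9, 269.6], 0.57)]
carrier_green_grip [([222.9, 229.1], 0.83), ([216.7, 315.0], 0.76)]
carrier_green_eye [([218.0, 329.9], 0.73), ([223.2, 244.0], 0.7), ([189.7, 300.5], 0.15)]
carrier_blue [([208.5, 286.3], 0.85)]
carrier_red [([189.9, 300.9], 0.58)]
rack [([207.7, 290.2], 0.79)]
stand [([321.1, 213.5], 0.82), ([255.5, 173.2], 0.76), ([340.6, 178.0], 0.71)]
peg_tip_plan [([240.9, 184.0], 0.89), ([311.2, 223.4], 0.81), ([330.7, 188.5], 0.73)]
flap_plan [([336.9, 180.6], 0.97), ([313.9, 219.3], 0.94), ([242.4, 182.4], 0.57)]
boss_plan [([249.0, 175.3], 0.93), ([320.6, 214.9], 0.82), ([338.4, 178.8], 0.58)]
wool_tin [([245.1, 224.3], 0.6)]
flux_tin [([302.9, 270.2], 0.82)]
top [[-0.027, 0.992, -0.122, 0.312], [-1.0, -0.028, -0.01, 0.09], [-0.014, 0.121, 0.993, 1.422], [0.0, 0.0, 0.0, 1.0]] [[473.9, 0.0, 251.3], [0.0, 473.9, 188.0], [0.0, 0.0, 1.0]]
carrier_green [([
[... 560 characters left out ...]
3.1, 270.8], 0.89), ([138.7, 210.0], 0.85)]
boss_plan [([132.5, 210.0], 0.91), ([210.6, 276.2], 0.75), ([204.0, 176.4], 0.62), ([193.5, 176.1], 0.57)]
wool_tin [([264.6, 214.5], 0.78)]
flux_tin [([266.9, 126.1], 0.79)]
{'time': 1.3, 'q': array([-1.3569,  0.2639,  1.604 , -0.    ,  1.2737, -0.0369]), 'joint_vel': array([-0.0001, -0.001 ,  0.001 , -0.    , -0.0006, -0.0013]), 'joint_torque': array([ -0.0007, -51.5066, -36.7715,  -0.0001,   0.0008,   0.    ]), 'tool_pos': array([ 0.1675, -0.6539,  0.2313]), 'tcp_rot': array([ 3.1169,  0.3929, -0.    ]), 'wrist_force': array([-0.4345,  0.3551,  0.64  ]), 'torque': array([-0.0151,  0.001 , -0.0257]), 'grip_force': 0.0, 'width': 1.002981989573611}
```

View pics/a.png

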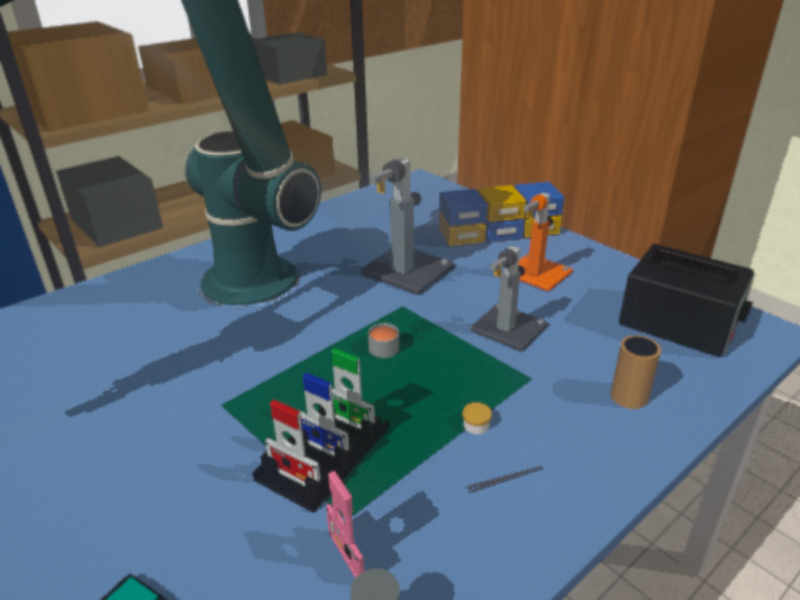

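View pics/b.png

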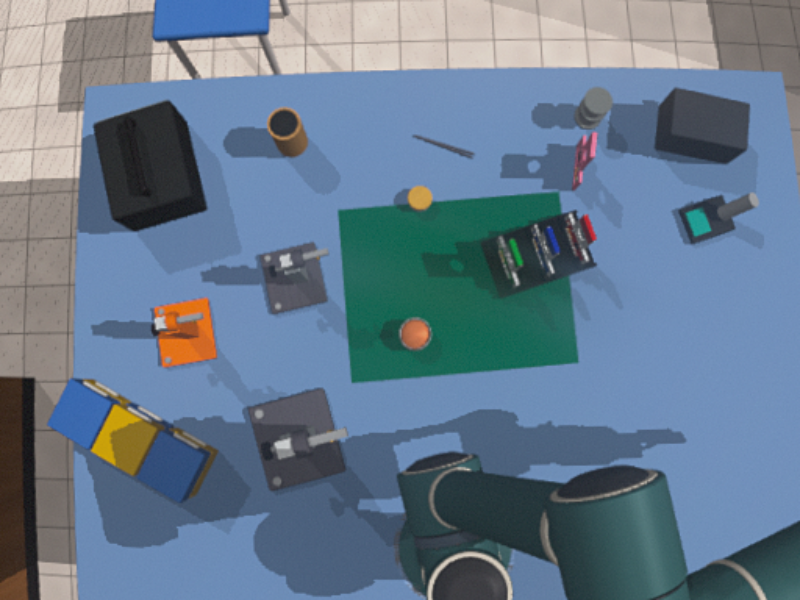

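The scene view shows the green carrier at scene (223,229) / top (329,160). The things it could be taken for are the pink carrier at (217,315) / (378,91), blue at (208,286) and red at (190,301); I choose the one with green grip and board. There are three stands: large grey at scene (255,173), orange at (341,178) and small grey at (321,213) / top (195,178). I choose the small grey.

Run:
```python
from h import *
np.set_printoptions(precision=4,suppress=True)
s=shot('scene');t=shot('top')
def m(n,a,b): x,e=tri([ray(s,a),ray(t,b)]); print(n,x,np.round(e,4))
m('grip',(222.9,229.1),(329.1,160.4)); m('eye',(223.2,244),(327.5,166.1)); m('org',(226.9,269.6),(324.7,167.2))
m('stand',(321.1,213.5),(194.7,177.8));m('tip',(311.2,223.4),(217.9,172));m('flap',(313.9,219.3),(210.5,173.2));m('boss',(320.6,214.9),(204,176.4))
m('blue',(208.5,286.3),(342.3,158));m('red',(189.9,300.9),(365.7,152.9));m('rack',(207.7,290.2),(342.3,162.8));m('wool',(245.1,224.3),(264.6,214.5));m('flux',(302.9,270.2),(266.9,126.1))
for l in ['carrier_blue','carrier_red','carrier_green','stand']:
  for p in (s,t): print(l,[(np.round(x['extent'],1).tolist(),round(x['score'],2)) for x in viewer.boxes_of(p,l)[:3]])
a=cv2.resize(s['image'][205:345,150:260],(440,560),interpolation=2); b=cv2.resize(s['image'][150:230,290:360],(350,400),interpolation=2);c=np.zeros((560,350,3),np.uint8);c[:400]=b
cv2.imwrite('pics/c.png',np.hstack([a,c])[:,:,::-1])
```

```text
grip [ 0.5397 -0.1112  0.1427] [0.0011 0.0011]
eye [ 0.5335 -0.1119  0.0923] [0.0033 0.0033]
org [ 0.5438 -0.1144  0.0146] [0.0044 0.0044]
stand [ 0.5233  0.2776 -0.0077] [0.0001 0.0001]
tip [ 0.5407  0.2081 -0.0022] [0.0033 0.0033]
flap [0.5356 0.2288 0.0005] [0.001 0.001]
boss [0.5311 0.2538 0.0014] [0.0079 0.0079]
blue [ 0.5657 -0.1766  0.0147] [0.0043 0.0043]
red [ 0.5803 -0.2439  0.0241] [0.0001 0.0001]
rack [ 0.556  -0.1775 -0.0061] [0.0016 0.0016]
wool [ 0.4047  0.0662 -0.0107] [0.0013 0.0013]
flux [0.6724 0.048  0.0027] [0.0055 0.0055]
carrier_blue [([207.3, 263.5, 33.6, 53.7], 0.97)]
carrier_blue [([327.4, 169.1, 12.1, 32.2], 0.7)]
carrier_red [([188.0, 280.2, 36.0, 57.0], 0.83), ([228.0, 248.9, 28.8, 51.5], 0.68)]
carrier_red [([372.6, 150.8, 20.8, 31.1], 0.78), ([190.5, 178.7, 41.0, 44.0], 0.57)]
carrier_green [([220.7, 335.0, 26.0, 65.3], 0.94), ([225.7, 248.7, 25.6, 48.3], 0.55)]
carrier_green [([375.4, 103.5, 17.3, 31.2], 0.84), ([324.7, 167.7, 16.4, 37.0], 0.6)]
stand [([324.2, 193.1, 47.1, 64.9], 0.88), ([259.4, 144.6, 61.8, 88.7], 0.82)]
stand [([190.8, 283.3, 64.2, 67.8], 0.88), ([189.1, 179.1, 40.0, 46.1], 0.64), ([118.5, 211.6, 39.2, 45.1], 0.59)]
```

View pics/c.png

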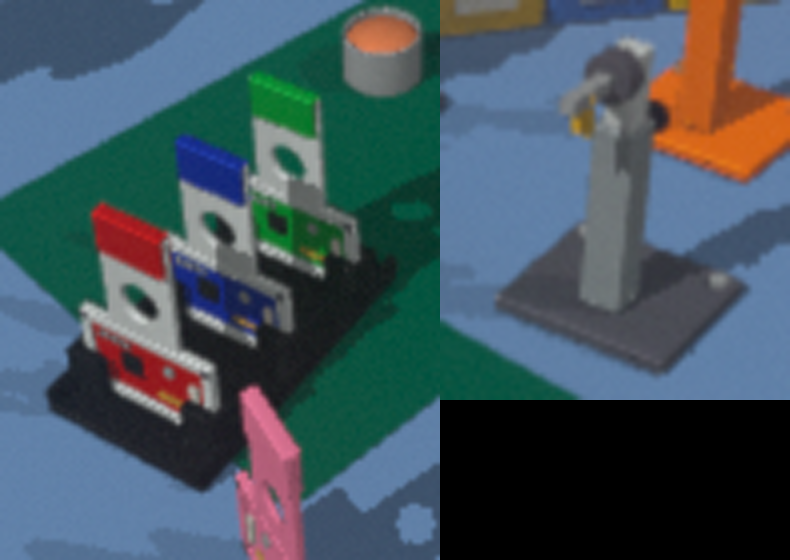

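Call:
{"api": "step_arm", "payload": {"series": [0.06,-0.05,-0.04,0,0.12,-0.1,-0.08,0,0.18,-0.15,-0.1,0,0.24,-0.2,-0.12,0,0.3,-0.25,-0.12,0,0.35,-0.3,-0.12,0,0.4,-0.33,-0.12,0,0.43,-0.36,-0.12,0]}}

```text
time: 2.8
tool_pos: [0.4482, -0.2634, 0.3486]
tcp_rot: [3.116, 0.392, 0.002]
wrist_force: [0.1, -0.9, 0.1]
width: 1.0
grip_force: 0.0
```

```bash
cat > w.py <<'E'
from h import *
import sys
np.set_printoptions(precision=4,suppress=True)
p=shot('wrist'); st=monitor.read_state(); print(st['time'],st['tool_pos'],st['tcp_rot'],st['wrist_force']); print(np.array(p['hand_eye']).round(3).tolist(),p['intrinsics'][0][0])
import pickle; pickle.dump({k:p[k] for k in ('TW','intrinsics','distortion','image')},open(sys.argv[1]+'.pkl','wb'))
for l in sys.argv[2:]:
    print(l,[(np.round(x['point'],1).tolist(),round(x['score'],2)) for x in viewer.spot_point(p,l)[:4]])
save(p,sys.argv[1]+'.png')
E
python3 w.py w1 carrier_green carrier_green_grip carrier_green_eye carrier_blue carrier_red rack
```

```text
2.85 [ 0.4522 -0.2569  0.3489] [-3.1115 -0.4002 -0.0093] [ 2.6748  3.0331 -0.0258]
[[0.0, 0.957, 0.29, 0.075], [1.0, -0.0, 0.0, 0.001], [0.0, 0.29, -0.957, -0.142], [0.0, 0.0, 0.0, 1.0]] 323.5976189172075
carrier_green [([169.6, 52.7], 0.96)]
carrier_green_grip [([134.8, 45.9], 0.69), ([219.8, 52.7], 0.5)]
carrier_green_eye [([146.5, 46.8], 0.58)]
carrier_blue [([219.5, 53.7], 0.73)]
carrier_red [([270.6, 50.4], 0.91), ([135.0, 43.6], 0.75)]
rack [([218.5, 57.2], 0.78)]
```

View pics/w1.png

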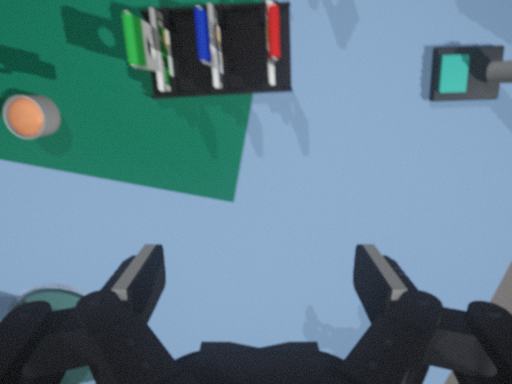

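The wrist view shows green grip at (133,38), blue (203,35), red (273,30) and rack along the image's horizontal. I'll move above it for two closer views.

Call:
{"api": "step_arm", "payload": {"series": [0.04,-0.04,0,0,0.07,-0.07,0,0,0.08,-0.09,0,0,0.08,-0.09,0,0,0.08,-0.09,0,0]}}

```text
time: 3.78
tool_pos: [0.5018, -0.1596, 0.3478]
tcp_rot: [3.117, 0.39, -0.001]
wrist_force: [-1.2, -0.3, -0.4]
width: 0.999
grip_force: 0.0
```

```bash
python3 w.py w2 carrier_green carrier_green_grip carrier_green_eye carrier_blue carrier_red rack
```

```text
3.825 [ 0.5018 -0.1596  0.3478] [ 3.1169  0.3895 -0.0006] [-0.7614 -0.1289  0.0073]
[[0.0, 0.957, 0.29, 0.075], [1.0, -0.0, 0.0, 0.001], [0.0, 0.29, -0.957, -0.142], [0.0, 0.0, 0.0, 1.0]] 323.5976189172075
carrier_green [([232.1, 112.0], 0.94)]
carrier_green_grip [([223.6, 118.9], 0.81)]
carrier_green_eye [([104.3, 167.9], 0.7), ([227.7, 111.0], 0.65)]
carrier_blue [([281.3, 111.3], 0.87)]
carrier_red [([327.8, 106.1], 0.86)]
rack [([280.1, 108.7], 0.91)]
```

Call:
{"api": "step_arm", "payload": {"series": [0.0,0.05,0,0,0.0,0.08,0,0,0,0.08,0,0,0,0.08,0,0]}}

```text
time: 4.62
tool_pos: [0.522, -0.2352, 0.3478]
tcp_rot: [-3.116, -0.392, 0.001]
wrist_force: [0.2, 0.2, -0.8]
width: 0.998
grip_force: 0.0
```

```bash
python3 w.py w3 carrier_green carrier_green_grip carrier_green_eye carrier_blue carrier_red rack
python3 - <<'E'
import cv2,numpy as np
a=cv2.imread('pics/w2.png');b=cv2.imread('pics/w3.png')
cv2.imwrite('pics/d.png',cv2.resize(np.vstack([a[0:250],b[0:250]]),(614,600),interpolation=2))
E
```

```text
4.675 [ 0.522  -0.2349  0.3479] [-3.1163 -0.3932  0.0001] [-0.6656  0.2904  0.8387]
[[0.0, 0.957, 0.29, 0.075], [1.0, -0.0, 0.0, 0.001], [0.0, 0.29, -0.957, -0.142], [0.0, 0.0, 0.0, 1.0]] 323.5976189172075
carrier_green [([177.3, 109.6], 0.79)]
carrier_green_grip [([150.7, 122.7], 0.91)]
carrier_green_eye [([163.7, 114.0], 0.56), ([177.3, 111.9], 0.48)]
carrier_blue [([227.7, 110.7], 0.97)]
carrier_red [([276.1, 107.8], 0.55)]
rack [([224.3, 111.8], 0.55)]
```

View pics/d.png

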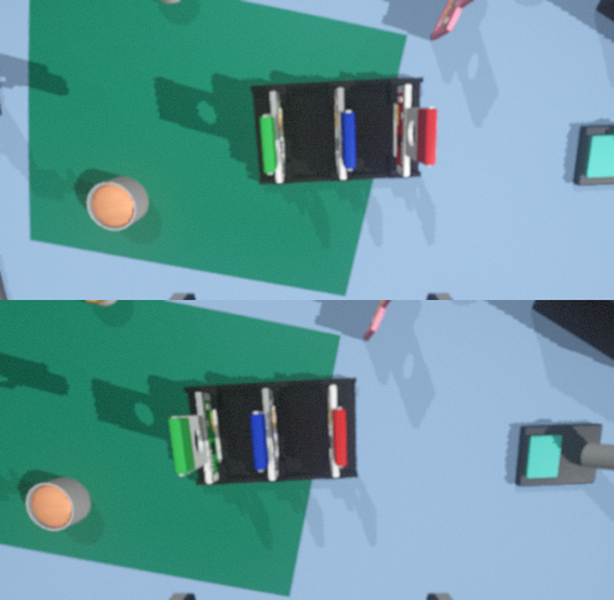

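The two wrist views show the green grip at (224,119) and (151,122), upright and clear of its neighbours. I'll segment the grips for exact poses, and measure the peg from the scene and top views.

Run:
```python
from h import *
import pickle
np.set_printoptions(precision=4,suppress=True)
P={k:pickle.load(open(k+'.pkl','rb')) for k in ('w2','w3')}
rng={'g':((50,160,90),(75,255,255)),'b':((108,150,80),(130,255,255)),'r':((172,150,80),(180,255,255))}
C={}
for k,p in P.items():
    hsv=cv2.cvtColor(p['image'],cv2.COLOR_RGB2HSV)
    for c,(lo,hi) in rng.items():
        m=cv2.inRange(hsv,lo,hi)
        n,l,s,ce=cv2.connectedComponentsWithStats(m); i=1+np.argmax(s[1:,4])
        pts=np.argwhere(l==i)[:,::-1].astype(float)
        mu=pts.mean(0); C[k,c]=mu
        u,sv,vt=np.linalg.svd(pts-mu,full_matrices=False); d=vt[0]
        a=atz(p,mu-20*d,.146);b=atz(p,mu+20*d,.146); v=(a-b)*np.sign((a-b)[0])
        print(k,c,s[i],mu,'yaw',np.degrees(np.arctan2(v[1],v[0])),'at z.146',atz(p,mu,.146))
for c in rng:
    print(c,tri([ray(P[k],C[k,c]) for k in P]))
```

```text
w2 g [216  98  14  46 440] [222.7523 119.4864] yaw 16.809935453900252 at z.146 [ 0.5371 -0.1128  0.146 ]
w2 b [285  93  13  48 495] [291.1273 116.2101] yaw 16.812294115470056 at z.146 [ 0.558  -0.1812  0.146 ]
w2 r [350  92  14  44 399] [357.381  112.4185] yaw 18.564794984927538 at z.146 [ 0.579  -0.2471  0.146 ]
w3 g [140  98  21  47 690] [150.0536 120.4667] yaw 17.326175197882034 at z.146 [ 0.5375 -0.114   0.146 ]
w3 b [208  95  15  47 527] [215.3036 117.5996] yaw 16.97458378269035 at z.146 [ 0.5572 -0.1801  0.146 ]
w3 r [278  91  12  47 427] [283.5667 113.7354] yaw 16.794486950759325 at z.146 [ 0.5786 -0.2481  0.146 ]
g (array([ 0.5366, -0.1123,  0.1404]), [np.float64(5.2047510441676514e-05), np.float64(5.2047510441679604e-05)])
b (array([ 0.558 , -0.1806,  0.1513]), [np.float64(0.00023388629231274968), np.float64(0.00023388629231279183)])
r (array([ 0.5788, -0.2483,  0.1426]), [np.float64(0.00032612961971655697), np.float64(0.00032612961971650585)])
```

Call:
{"api": "step_arm", "payload": {"series": [0.01,-0.06,0,0,0.02,-0.12,0,0,0.04,-0.18,0,0,0.05,-0.24,0,0,0.06,-0.3,0,0,0.07,-0.35,0,0,0.08,-0.38,0,0,0.08,-0.38,0,0]}}

```text
time: 5.98
tool_pos: [0.505, 0.1547, 0.348]
tcp_rot: [-3.116, -0.399, -0.0]
wrist_force: [0.6, 0.4, -1.0]
width: 0.999
grip_force: 0.0
```

Call:
{"api": "step_arm", "payload": {"series": [0,0,0,0,0,0,0,0]}}

```text
time: 6.22
tool_pos: [0.5054, 0.1515, 0.348]
tcp_rot: [3.117, 0.391, -0.0]
wrist_force: [0.4, -0.2, 0.0]
width: 1.001
grip_force: 0.0
```

```bash
python3 w.py w4 stand peg_tip_plan flap_plan boss_plan
```

```text
6.275 [0.5055 0.1514 0.348 ] [3.117  0.3905 0.0002] [ 0.0922  0.3481 -0.3142]
[[0.0, 0.957, 0.29, 0.075], [1.0, -0.0, 0.0, 0.001], [0.0, 0.29, -0.957, -0.142], [0.0, 0.0, 0.0, 1.0]] 323.5976189172075
stand [([177.4, 105.8], 0.76), ([32.0, 140.3], 0.7), ([152.1, 285.4], 0.68)]
peg_tip_plan []
flap_plan [([210.7, 110.0], 0.96), ([63.9, 142.0], 0.93), ([192.9, 286.1], 0.73)]
boss_plan [([168.9, 283.4], 0.89), ([197.6, 105.2], 0.84), ([48.6, 141.8], 0.7)]
```

Call:
{"api": "step_arm", "payload": {"series": [0.0,-0.05,0,0,0.0,-0.09,0,0,0,-0.1,0,0,0,-0.1,0,0,0,-0.1,0,0]}}

```text
time: 7.1
tool_pos: [0.4809, 0.2483, 0.3479]
tcp_rot: [3.116, 0.391, 0.0]
wrist_force: [0.3, -0.2, -0.2]
width: 1.001
grip_force: 0.0
```

```bash
python3 w.py w5 stand peg_tip_plan flap_plan boss_plan
python3 - <<'E'
import cv2,numpy as np
a=cv2.imread('pics/w4.png');b=cv2.imread('pics/w5.png')
cv2.imwrite('pics/e.png',cv2.resize(np.vstack([a[0:250],b[0:250]]),(614,600),interpolation=2))
E
```

```text
7.15 [0.481  0.2483 0.348 ] [3.1166 0.3909 0.0002] [-0.6583 -0.6486  0.524 ]
[[0.0, 0.957, 0.29, 0.075], [1.0, -0.0, 0.0, 0.001], [0.0, 0.29, -0.957, -0.142], [0.0, 0.0, 0.0, 1.0]] 323.5976189172075
stand [([242.3, 104.6], 0.8), ([92.0, 141.7], 0.78), ([206.3, 285.8], 0.6)]
peg_tip_plan []
flap_plan [([247.7, 283.0], 0.78), ([128.3, 143.3], 0.58), ([277.3, 108.2], 0.56), ([357.1, 214.4], 0.16)]
boss_plan [([264.4, 106.5], 0.95), ([109.1, 141.6], 0.92), ([225.3, 281.3], 0.8)]
```

View pics/e.png

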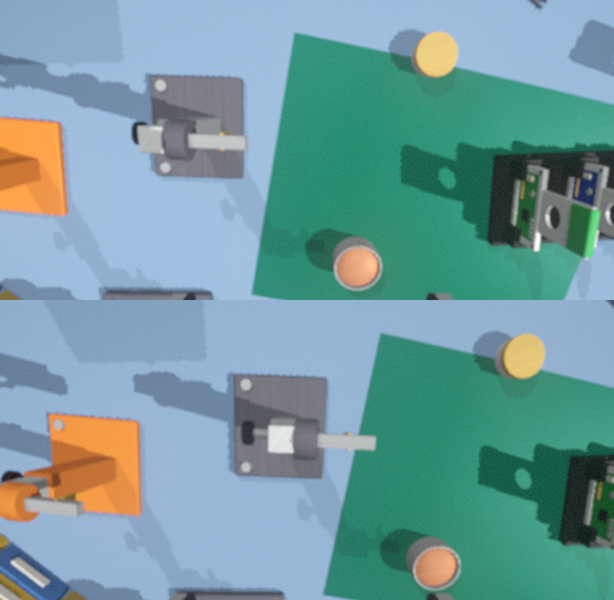

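In w4 the small grey stand's peg runs from the boss at (150,116) to the tip at (204,118). In w5 it runs from (262,115) to the tip at (313,118). Next I'll locate the peg exactly.

Run:
```python
from h import *
import pickle
np.set_printoptions(precision=4,suppress=True)
P={k:pickle.load(open(k+'.pkl','rb')) for k in ('w4','w5')}
box={'w4':(160,100,215,135),'w5':(267,100,325,135)}
T={}
for k,p in P.items():
    x0,y0,x1,y1=box[k]; im=p['image'][y0:y1,x0:x1].astype(int)
    sat=im.max(2)-im.min(2); m=((im.mean(2)>125)&(sat<28)).astype(np.uint8)
    n,l,s,ce=cv2.connectedComponentsWithStats(m); i=1+np.argmax(s[1:,4]); m=l==i
    cols=[(x0+c,y0+np.where(m[:,c])[0].min(),y0+np.where(m[:,c])[0].max()) for c in range(m.shape[1]) if m[:,c].any()]
    print(k,cols[::3],cols[-3:])
    cs=np.array([(c,(a+b)/2) for c,a,b in cols if 7<=b-a<=16]); f=np.polyfit(cs[5:-3,0],cs[5:-3,1],1)
    tc=cols[-1][0]+.5; T[k]=(np.array([tc,np.polyval(f,tc)]),f); print(T[k])
x,e=tri([ray(P[k],T[k][0]) for k in P]); print('tip top',x,e)
# plan direction of peg axis using planes
ns=[]
for k in P:
    o,d1=ray(P[k],T[k][0]); c=T[k][0][0]-35; o,d2=ray(P[k],(c,np.polyval(T[k][1],c))); n=np.cross(d1,d2); ns.append(n/np.linalg.norm(n))
    # intersect with height model z at the point ~35px back
    a=atz(P[k],T[k][0],x[2]); 
    b=o+d2*(x[2]-.004-o[2])/d2[2]; v=a-b; print(k,'peg dir',np.degrees(np.arctan2(v[1],v[0])),'len',np.linalg.norm(v[:2]))
pts={'w4':{'stand':(177.4,105.8),'flap':(210.7,110),'boss':(197.6,105.2)},'w5':{'stand':(242.3,104.6),'flap':(277.3,108.2),'boss':(264.4,106.5)}}
for n in ('stand','flap','boss'): print(n,*[atz(P[k],pts[k][n],0) for k in P])
```

```text
w4 [(160, np.int64(111), np.int64(134)), (163, np.int64(104), np.int64(134)), (166, np.int64(100), np.int64(134)), (169, np.int64(100), np.int64(134)), (172, np.int64(100), np.int64(134)), (175, np.int64(100), np.int64(133)), (178, np.int64(100), np.int64(124)), (181, np.int64(100), np.int64(125)), (184, np.int64(100), np.int64(126)), (187, np.int64(100), np.int64(125)), (190, np.int64(100), np.int64(125)), (193, np.int64(100), np.int64(125)), (196, np.int64(100), np.int64(126)), (199, np.int64(100), np.int64(131)), (202, np.int64(112), np.int64(130)), (205, np.int64(114), np.int64(123))] [(203, np.int64(113), np.int64(124)), (204, np.int64(113), np.int64(124)), (205, np.int64(114), np.int64(123))]Traceback (most recent call last):
  File "<stdin>", line 13, in <module>
    raise TypeError("expected non-empty vector for x")
TypeError: expected non-empty vector for x
```

```bash
cat > peg.py <<'E'
from h import *
import pickle
np.set_printoptions(precision=4,suppress=True)
P={k:pickle.load(open(k+'.pkl','rb')) for k in ('w4','w5')}
box={'w4':(165,104,215,132),'w5':(275,104,325,132)}
T={}
for k,p in P.items():
    x0,y0,x1,y1=box[k]; im=cv2.GaussianBlur(p['image'],(3,3),0)[y0:y1,x0:x1].astype(int)
    g=im.min(2)   # min channel: peg bright grey, mat/base/bench low
    if k=='w4': print(g[:,20],g[:,38]); 
    else: print(g[:,10],g[14,25:])
    th=(g[12:16,25:32].mean()+g[2:5,20:25].mean())/2
    m=(g>th).astype(np.uint8); n,l,s,ce=cv2.connectedComponentsWithStats(m); i=l[14,28]; m=l==i
    print(k,th,s[i])
    cs=np.array([(x0+c,y0+np.where(m[:,c])[0].mean(),m[:,c].sum()) for c in range(m.shape[1]) if m[:,c].any()])
    good=cs[(cs[:,2]>=8)&(cs[:,2]<=14)]; f=np.polyfit(good[:,0],good[:,1],1); print(len(good),cs[::4].tolist())
    tc=cs[-1,0]+.3; T[k]=(np.array([tc,np.polyval(f,tc)]),f); print(T[k])
x,e=tri([ray(P[k],T[k][0]) for k in P]); print('tip top',x,e)
for k in P:
    a=atz(P[k],T[k][0],x[2]); c=T[k][0][0]-30; b=atz(P[k],(c,np.polyval(T[k][1],c)),x[2]-.003); v=a-b; print(k,'peg dir',np.degrees(np.arctan2(v[1],v[0])),np.linalg.norm(v[:2]))
pts={'w4':{'stand':(177.4,105.8),'flap':(210.7,110),'boss':(197.6,105.2)},'w5':{'stand':(242.3,104.6),'flap':(277.3,108.2),'boss':(264.4,106.5)}}
for n in ('stand','flap','boss'): print(n,*[atz(P[k],pts[k][n],0) for k in P])
E
python3 peg.py
```

```text
[120 119 118 117 120 122 121 130 151 176 192 196 196 197 197 196 195 196
 192 180 159 138 127 118 116 116 115 116] [130 130 131 131 132 132 132 133 140 155 172 182 187 188 189 188 187 186
 185 179 167 150 137 133 132 132 132 131]
w4 158.80595238095236 [  0   0  50  28 704]
41 [[165.0, 117.5, 12.0], [169.0, 117.5, 12.0], [173.0, 117.5, 12.0], [177.0, 117.5, 12.0], [181.0, 117.5, 12.0], [185.0, 118.5, 12.0], [189.0, 118.5, 12.0], [193.0, 118.5, 12.0], [197.0, 118.5, 12.0], [201.0, 118.5, 12.0], [205.0, 119.0, 9.0], [209.0, 117.5, 28.0], [213.0, 117.5, 28.0]]
(array([214.3   , 119.3385]), array([  0.0428, 110.1729]))
[151 151 151 151 151 150 149 153 164 177 185 189 190 189 188 188 187 185
 181 172 161 154 152 151 150 151 151 151] [188 188 188 188 188 188 188 189 189 188 188 182 162 123  80  53  46  46
  46  44  44  45  45  44  44]
w5 164.55714285714288 [  0   6  38  16 420]
36 [[275.0, 117.5, 12.0], [279.0, 117.5, 12.0], [283.0, 117.5, 12.0], [287.0, 118.0, 11.0], [291.0, 118.35714285714286, 14.0], [295.0, 118.0, 11.0], [299.0, 118.5, 10.0], [303.0, 118.5, 10.0], [307.0, 118.5, 10.0], [311.0, 118.5, 8.0]]
(array([312.3   , 118.7689]), array([  0.0331, 108.4457]))
tip top [0.5401 0.2061 0.1548] [np.float64(0.00040118715453621424), np.float64(0.0004011871545361684)]
w4 peg dir -77.83288416152395 0.03130988421152205
w5 peg dir -76.96998683088405 0.030406891801681876
stand [0.528  0.2802 0.    ] [0.5286 0.2844 0.    ]
flap [0.5341 0.2311 0.    ] [0.5363 0.2331 0.    ]
boss [0.5361 0.2513 0.    ] [0.534  0.2522 0.    ]
```

Run:
```python
from h import *
import pickle
np.set_printoptions(precision=4,suppress=True)
P={k:pickle.load(open(k+'.pkl','rb')) for k in ('w4','w5')}
im=P['w4']['image'].astype(int); print(im[118,200:212].tolist())
for u in (205,205.5,206): 
    x,e=tri([ray(P['w4'],(u,118.8)),ray(P['w5'],(313,118.7))]); print(u,x,e)
# peg direction at that height, from each view
for k,(a,b) in {'w4':((205.5,118.9),(170,117.4)),'w5':((313,118.8),(278,117.6))}.items():
    A=atz(P[k],a,x[2]);B=atz(P[k],b,x[2]-.003);v=A-B; print(k,np.degrees(np.arctan2(v[1],v[0])),np.linalg.norm(v[:2]))
```

```text
[[198, 201, 201], [196, 199, 199], [196, 198, 199], [191, 194, 193], [177, 180, 182], [165, 172, 179], [161, 179, 199], [161, 188, 218], [160, 190, 222], [163, 192, 223], [161, 192, 223], [158, 188, 221]]
205 [0.5418 0.211  0.1857] [np.float64(0.00014717118397542363), np.float64(0.00014717118397564958)]
205.5 [0.5417 0.2108 0.1843] [np.float64(0.0001482170474760152), np.float64(0.00014821704747607434)]
206 [0.5417 0.2105 0.1829] [np.float64(0.00014926540491254296), np.float64(0.00014926540491248246)]
w4 -77.88425860760685 0.03405422812375582
w5 -77.07507042212777 0.032546511788710854
```

Call:
{"api": "step_arm", "payload": {"series": [0,0.05,0,0,-0.01,0.11,0,0,-0.02,0.17,0,-0.02,-0.02,0.23,0.03,-0.048,-0.03,0.29,0.06,-0.048,-0.035,0.335,0.09,-0.048,-0.035,0.36,0.12,-0.048,-0.035,0.3636,0.14,-0.048], "gripper": 0.5, "newtons": 40}}

```text
time: 8.35
tool_pos: [0.5362, -0.1134, 0.2061]
tcp_rot: [-3.107, -0.462, 0.003]
wrist_force: [-0.1, -0.0, -0.4]
width: 0.501
grip_force: 0.0
```

Call:
{"api": "step_arm", "payload": {"series": [0,0,0,0,0,0,0,0,0,0,0,0]}}

```text
time: 8.72
tool_pos: [0.5379, -0.1108, 0.2098]
tcp_rot: [3.105, 0.47, 0.004]
wrist_force: [-0.2, -0.3, 0.8]
width: 0.504
grip_force: 0.0
```

Run:
```python
from h import *
np.set_printoptions(precision=4,suppress=True)
st=monitor.read_state(); print(st['time'],st['tool_pos'],st['tcp_rot'],st['wrist_force'],st['width'])
r=st['tcp_rot'];print('yaw',np.degrees(2*np.arctan2(r[1],r[0])))
s=shot('scene'); 
for z in (.175,.18,.185,.19,.195,.2): print(z,'tip top ctr proj',proj(s,np.array([.5417,.2108,z])))
im=s['image'][155:190,300:335]; cv2.imwrite('pics/f.png',cv2.resize(im,(560,560),interpolation=cv2.INTER_NEAREST)[:,:,::-1])
w=shot('wrist'); hsv=cv2.cvtColor(w['image'],cv2.COLOR_RGB2HSV); m=cv2.inRange(hsv,(50,160,90),(75,255,255)); n,l,q,c=cv2.connectedComponentsWithStats(m); i=1+np.argmax(q[1:,4]); print(q[i],c[i],atz(w,c[i],.15))
```

```text
8.725 [ 0.5379 -0.1108  0.2098] [3.1052 0.4698 0.0044] [-0.1704 -0.2517  0.8499] 0.5036238556041926
yaw 17.20484855758283
0.175 tip top ctr proj [314.6624 172.9705]
0.18 tip top ctr proj [314.7759 171.4292]
0.185 tip top ctr proj [314.8899 169.8806]
0.19 tip top ctr proj [315.0045 168.3248]
0.195 tip top ctr proj [315.1196 166.7618]
0.2 tip top ctr proj [315.2353 165.1914]
[ 253  169   17   76 1007] [260.6534 208.9791] [ 0.538  -0.1133  0.15  ]
```

View pics/f.png

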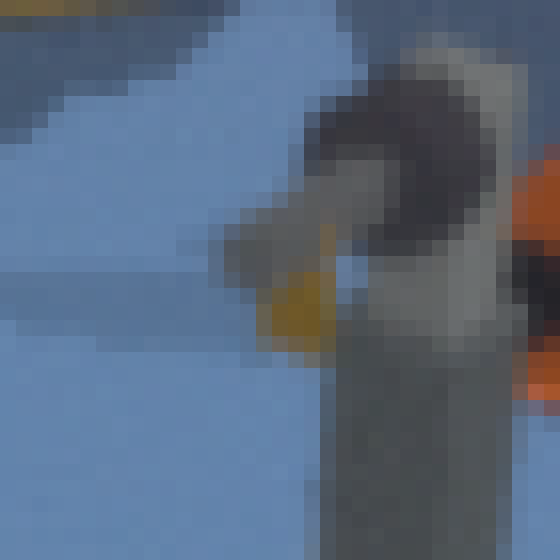

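The peg's end face is at scene (315.5,171.3), which puts its centre about 0.181 m up. Now I descend and grip.

Call:
{"api": "step_arm", "payload": {"series": [0,0.002,0.02,0,0,0.002,0.045,0,0,0.002,0.065,0,0,0.002,0.08,0,0,0.002,0.086,0,0,0.002,0.086,0,0,0.002,0.086,0]}}

```text
time: 9.7
tool_pos: [0.5382, -0.1137, 0.1228]
tcp_rot: [3.106, 0.468, 0.002]
wrist_force: [0.2, 0.9, 0.6]
width: 0.498
grip_force: 0.0
```

Call:
{"api": "step_arm", "payload": {"series": [0,0,0,0,0,0,0,0,0,0,0,0,0,0,0,0,0,0,0,0,0,0,0,0], "gripper": 0, "newtons": 40}}

```text
time: 10.45
tool_pos: [0.538, -0.1135, 0.1227]
tcp_rot: [3.106, 0.467, 0.002]
wrist_force: [-0.2, 1.5, 4.8]
width: 0.108
grip_force: 40.1
```

Call:
{"api": "step_arm", "payload": {"series": [0,0,-0.005,0,0,0,-0.015,0,0,0,-0.03,0,0,0,-0.05,0,0,0,-0.07,0,0,0,-0.085,0,0,0,-0.088,0,0,0,-0.088,0]}}

```text
time: 11.45
tool_pos: [0.5373, -0.1135, 0.2098]
tcp_rot: [-3.107, -0.468, 0.0]
wrist_force: [0.2, 0.7, -2.1]
width: 0.107
grip_force: 39.2
```

Call:
{"api": "step_arm", "payload": {"series": [0.01,-0.025,0,0,0.025,-0.065,0,0.02,0.04,-0.11,0,0.04,0.055,-0.155,0,0.06,0.07,-0.2,0,0.079,0.085,-0.24,0,0.079,0.094,-0.26,0,0.079,0.0968,-0.266,0,0.079]}}

```text
time: 12.45
tool_pos: [0.5513, 0.1699, 0.209]
tcp_rot: [3.122, 0.347, -0.002]
wrist_force: [0.1, -0.1, -2.0]
width: 0.108
grip_force: 39.3
```

Call:
{"api": "step_arm", "payload": {"series": [0,0,0,0,0,0,0,0,0,0,0,0]}}

```text
time: 12.82
tool_pos: [0.5517, 0.1681, 0.21]
tcp_rot: [3.123, 0.342, -0.0]
wrist_force: [0.5, 0.2, -0.9]
width: 0.113
grip_force: 39.4
```

Run:
```python
from h import *
np.set_printoptions(precision=4,suppress=True)
st=monitor.read_state(); print(st['time'],st['tool_pos'],st['wrist_force'])
r=st['tcp_rot'];print('yaw',np.degrees(2*np.arctan2(r[1],r[0])))
s=shot('scene');w=shot('wrist')
for l in ('carrier_green_eye',):
  for p in (s,w): print([(np.round(x['point'],1),round(x['score'],2)) for x in viewer.spot_point(p,l)[:3]])
t=st['tool_pos']; e=t-[0,0,.0287]; print('eye pred scene',proj(s,e))
import pickle; pickle.dump({k:s[k] for k in ('TW','intrinsics','distortion','image')},open('s.pkl','wb'))
a=cv2.resize(s['image'][130:240,270:370],(500,550),interpolation=2); b=w['image'][60:335,100:250]
b=cv2.resize(w['image'][0:384,150:360],(300,550),interpolation=2)
cv2.imwrite('pics/g.png',np.hstack([a,b])[:,:,::-1])
```

```text
12.825 [0.5517 0.1681 0.21  ] [ 0.5371  0.1925 -0.8699]
yaw 12.510610762184175
[(array([220.5, 328.5]), 0.71), (array([305. , 176.2]), 0.58)]
[]
eye pred scene [306.8477 177.681 ]
```

View pics/g.png

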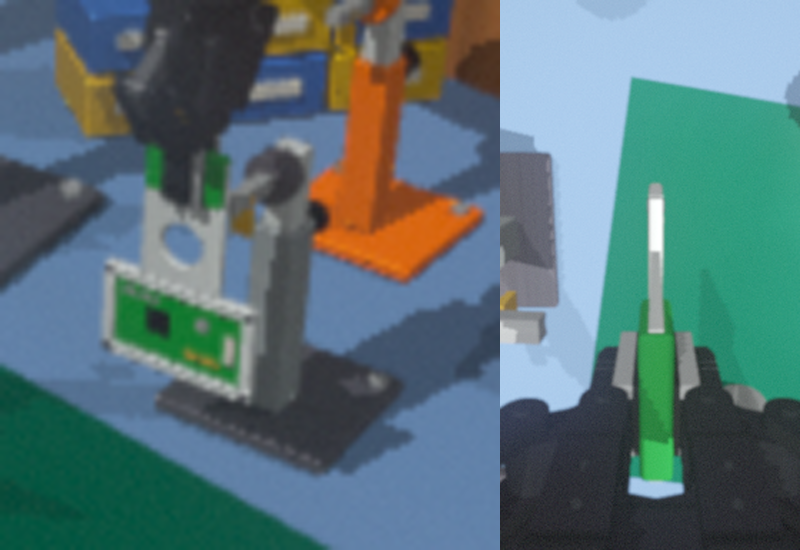

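Run:
```python
from h import *
import pickle
np.set_printoptions(precision=4,suppress=True)
s=pickle.load(open('s.pkl','rb'))
im=s['image']; g=im[165:192,295:318].astype(int)
sat=g.max(2)-g.min(2); m=((sat>40)&(g[:,:,2]>g[:,:,1])).astype(np.uint8)
n,l,q,c=cv2.connectedComponentsWithStats(m)
for i in range(1,n):
    if q[i,4]>15: print(q[i],c[i]+[295,165])
w=shot('wrist'); 
for uv in ((181,229.5),(181,220),(181,239),(165,229)): print(uv,atz(w,uv,.188))
wi=w['image'][205:250,150:195].astype(int).min(2); print(wi[:,15].tolist()); print(wi[:,25].tolist()); print(wi[24].tolist())
# grip top ends
hsv=cv2.cvtColor(w['image'],cv2.COLOR_RGB2HSV)
st=monitor.read_state();print(st['tool_pos'])
t=st['tool_pos']
for d in (-.024,0,.024):
    r=np.radians(12.51); print(proj(w,t+np.array([d*np.cos(r),d*np.sin(r),.0313-.0])))
mm=cv2.inRange(hsv,(50,160,90),(75,255,255)); ys=np.where(mm[:,258:266].sum(1)>0)[0]; print(ys.min(),ys.max())
```

```text
[ 0  0  4 18 61] [296.2787 172.7049]
[ 8 10  7  8 42] [306.1429 178.2619]
[20 12  3 13 38] [316.0263 183.1579]
(181, 229.5) [0.5439 0.2101 0.188 ]
(181, 220) [0.5495 0.2109 0.188 ]
(181, 239) [0.5382 0.2092 0.188 ]
(165, 229) [0.5422 0.2188 0.188 ]
[129, 125, 125, 127, 127, 128, 124, 126, 124, 137, 150, 152, 137, 133, 130, 128, 134, 137, 145, 154, 158, 159, 161, 162, 161, 161, 163, 161, 161, 160, 159, 161, 158, 160, 164, 169, 170, 172, 174, 172, 174, 171, 172, 173, 171]
[122, 125, 126, 124, 124, 125, 125, 125, 125, 135, 150, 152, 143, 136, 132, 133, 129, 130, 138, 150, 159, 160, 159, 163, 162, 163, 163, 162, 160, 158, 157, 161, 161, 158, 158, 157, 160, 158, 158, 159, 157, 159, 153, 158, 156]
[209, 208, 208, 206, 203, 198, 183, 169, 160, 159, 162, 162, 162, 162, 162, 161, 162, 159, 162, 160, 161, 161, 164, 159, 160, 162, 159, 145, 122, 104, 103, 105, 115, 136, 152, 156, 158, 160, 159, 156, 157, 159, 157, 158, 158]
[0.5517 0.1689 0.21  ]
[256.1419 336.933 ]
[256.0241 287.916 ]
[255.8992 232.4716]
234 334
```

The eye is at scene (306,178), as predicted, so the carrier is held level and centred. Lateral centring on the peg matters, so I'll look close at the peg from the wrist.

Run:
```python
from h import *
w=shot('wrist'); save(w,'i.png',(100,185,200,260),8)
import pickle; pickle.dump({k:w[k] for k in ('TW','intrinsics','distortion','image')},open('i.pkl','wb'))
```

```text
(no output)
```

View pics/i.png

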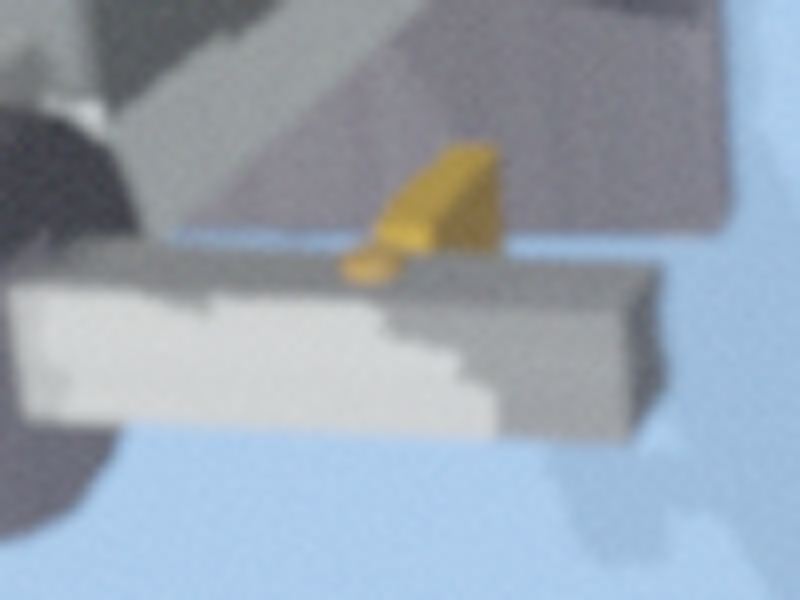

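The wrist crop shows the peg's top face with tip corners at (179.0,223.5) and (178.8,240.0), and boss end corners at (101.3,220.6) and (103.1,237.5). The flap hangs at (158,215).

Run:
```python
from h import *
import pickle
np.set_printoptions(precision=4,suppress=True)
w=pickle.load(open('i.pkl','rb')); st=monitor.read_state(); t=st['tool_pos']; Rm=R.from_rotvec(st['tcp_rot']).as_matrix()
for z in (.180,.184,.188,.192,.196):
    zb=z-.0031
    A,B=atz(w,(179,223.5),z),atz(w,(178.8,240),z); C,D=atz(w,(101.25,220.6),zb),atz(w,(103.1,237.5),zb)
    tip=(A+B)/2; bo=(C+D)/2; v=tip-bo
    print(z,'width',np.linalg.norm(A-B),np.linalg.norm(C-D),'len',np.linalg.norm(v[:2]),'dir',np.degrees(np.arctan2(v[1],v[0])),'tip',tip,'tool',Rm.T@(tip-t),'boss tool',Rm.T@(bo-t))
```

```text
0.18 width 0.010499142083999147 0.010948975814106582 len 0.04677131795336565 dir -77.5595027908649 tip [0.5382 0.2124 0.18  ] tool [-0.0037 -0.0453  0.03  ] boss tool [-0.0036 -0.0921  0.0331]
0.184 width 0.010254920914694333 0.010698801017027455 len 0.04572172329364572 dir -77.51897507064591 tip [0.5402 0.2118 0.184 ] tool [-0.0019 -0.0442  0.026 ] boss tool [-0.0018 -0.09    0.0291]
0.188 width 0.01001069974538952 0.01044862621994831 len 0.04467215258497268 dir -77.47654293353574 tip [0.5423 0.2111 0.188 ] tool [-0.0001 -0.0431  0.022 ] boss tool [-0.0001 -0.0878  0.0251]
0.192 width 0.009766478576084599 0.010198451422869076 len 0.043622607556150876 dir -77.43206896561236 tip [0.5443 0.2104 0.192 ] tool [ 0.0017 -0.0421  0.018 ] boss tool [ 0.0017 -0.0857  0.0211]
0.196 width 0.009522257406779788 0.00994827662578994 len 0.042573090106419555 dir -77.38540221212281 tip [0.5463 0.2098 0.196 ] tool [ 0.0036 -0.041   0.014 ] boss tool [ 0.0035 -0.0836  0.0171]
```

Peg top is 0.188 m up, with no lateral offset and the yaw aligned. I'll put the eye over the free end of the peg.

Call:
{"api": "step_arm", "payload": {"series": [0,-0.01,0,0,0,-0.02,0,0,0,-0.03,0,0,0,-0.038,0,0,0,-0.044,0,0,0,-0.048,0,0,0,-0.05,0,0,0,-0.05,0,0]}}

```text
time: 14.12
tool_pos: [0.5408, 0.218, 0.2099]
tcp_rot: [3.123, 0.345, -0.0]
wrist_force: [0.3, -0.3, -2.3]
width: 0.111
grip_force: 39.4
```

Call:
{"api": "step_arm", "payload": {"series": [0,0,0,0,0,0,0,0]}}

```text
time: 14.38
tool_pos: [0.5408, 0.2178, 0.2099]
tcp_rot: [3.123, 0.344, -0.0]
wrist_force: [0.6, -0.1, -2.3]
width: 0.108
grip_force: 39.4
```

Call:
{"api": "step_arm", "payload": {"series": [0,0,0.001,0,0,0,0.002,0,0,0,0.003,0,0,0,0.003,0]}}

```text
time: 14.88
tool_pos: [0.5407, 0.218, 0.2068]
tcp_rot: [3.123, 0.345, -0.0]
wrist_force: [-0.2, -0.2, -2.2]
width: 0.11
grip_force: 39.4
```

Call:
{"api": "step_arm", "payload": {"series": [0,0,0.0005,0,0,0,0.001,0,0,0,0.001,0]}}

```text
time: 15.25
tool_pos: [0.5408, 0.218, 0.2059]
tcp_rot: [3.123, 0.345, -0.0]
wrist_force: [-0.5, 0.5, -2.0]
width: 0.108
grip_force: 39.4
```

Call:
{"api": "step_arm", "payload": {"series": [0,0,0.0005,0,0,0,0.0005,0]}}

```text
time: 15.5
tool_pos: [0.5408, 0.218, 0.2054]
tcp_rot: [3.123, 0.345, -0.0]
wrist_force: [-0.4, -0.4, -2.1]
width: 0.108
grip_force: 39.4
```

Call:
{"api": "step_arm", "payload": {"series": [0,0,0.0005,0,0,0,0.0005,0]}}

```text
time: 15.75
tool_pos: [0.5408, 0.218, 0.2049]
tcp_rot: [3.123, 0.345, -0.0]
wrist_force: [-0.2, -0.3, -1.7]
width: 0.112
grip_force: 39.4
```

Call:
{"api": "step_arm", "payload": {"series": [0,0,0.0005,0,0,0,0.0005,0]}}

```text
time: 16.0
tool_pos: [0.5408, 0.218, 0.2045]
tcp_rot: [-3.123, -0.344, -0.0]
wrist_force: [0.3, -0.2, -1.3]
width: 0.108
grip_force: 39.4
```

Call:
{"api": "step_arm", "payload": {"series": [0,0,0.0005,0,0,0,0.0005,0]}}

```text
time: 16.25
tool_pos: [0.541, 0.2181, 0.2042]
tcp_rot: [-3.123, -0.345, -0.001]
wrist_force: [-0.0, -1.2, 0.3]
width: 0.11
grip_force: 39.5
```

Call:
{"api": "step_arm", "payload": {"series": [0,0,0.0005,0,0,0,0.0005,0]}}

```text
time: 16.5
tool_pos: [0.5411, 0.2181, 0.2039]
tcp_rot: [-3.122, -0.345, -0.001]
wrist_force: [-0.3, 0.1, 1.3]
width: 0.11
grip_force: 39.8
```

Contact was felt at TCP z 0.2045, with about 3.4 N on the peg. Now I slide in down the peg slope.

Call:
{"api": "step_arm", "payload": {"series": [0,-0.002,0.00014,0,0,-0.004,0.00028,0,0,-0.006,0.00042,0,0,-0.008,0.00056,0]}}

```text
time: 17.0
tool_pos: [0.5394, 0.2259, 0.2031]
tcp_rot: [3.123, 0.345, 0.001]
wrist_force: [1.4, -1.9, 2.2]
width: 0.109
grip_force: 40.0
```

Call:
{"api": "step_arm", "payload": {"series": [0,-0.002,0.00014,0,0,-0.004,0.00028,0,0,-0.006,0.00042,0]}}

```text
time: 17.38
tool_pos: [0.538, 0.2318, 0.2027]
tcp_rot: [3.123, 0.345, 0.001]
wrist_force: [3.1, -3.1, 1.2]
width: 0.109
grip_force: 40.1
```

Call:
{"api": "step_arm", "payload": {"series": [0.0005,0,0,0,0.0005,-0.001,7e-05,0,0.0005,-0.002,0.00014,0]}}

```text
time: 17.75
tool_pos: [0.5379, 0.2335, 0.2024]
tcp_rot: [3.122, 0.345, 0.0]
wrist_force: [1.4, -2.7, 3.5]
width: 0.113
grip_force: 40.3
```

Run:
```python
from h import *
for i in range(3):
    s=shot('scene'); st=monitor.read_state(); Rm=R.from_rotvec(st['tcp_rot']).as_matrix(); print(st['tool_pos'].round(4),'tool-frame force',(Rm.T@st['wrist_force']).round(2),(Rm.T@st['torque']).round(3))
```

```text
[0.5378 0.2337 0.2024] tool-frame force [ 1.16  2.27 -3.28] [-0.533  0.16  -0.026]
[0.5379 0.2337 0.2024] tool-frame force [ 1.22  3.25 -2.73] [-0.536  0.167 -0.068]
[0.5379 0.2337 0.2024] tool-frame force [ 1.04  2.78 -4.07] [-0.539  0.152 -0.001]
```

Call:
{"api": "step_arm", "payload": {"series": [0.0003,0,-0.0003,0,0.0003,-0.002,-0.00015,0,0.0003,-0.004,0,0]}}

```text
time: 18.27
tool_pos: [0.5371, 0.2377, 0.2022]
tcp_rot: [3.123, 0.344, -0.0]
wrist_force: [1.1, -2.4, 2.6]
width: 0.111
grip_force: 40.1
```

Call:
{"api": "step_arm", "payload": {"series": [0,-0.002,0.00014,0,0,-0.004,0.00028,0]}}

```text
time: 18.52
tool_pos: [0.5362, 0.2418, 0.2019]
tcp_rot: [-3.123, -0.345, 0.0]
wrist_force: [1.1, -2.0, 3.0]
width: 0.109
grip_force: 40.1
```

Call:
{"api": "step_arm", "payload": {"series": [0,-0.002,0.0001,0,0,-0.004,0.0002,0]}}

```text
time: 18.77
tool_pos: [0.5354, 0.2457, 0.2017]
tcp_rot: [-3.122, -0.345, 0.0]
wrist_force: [1.1, -2.8, 2.2]
width: 0.11
grip_force: 40.1
```

Call:
{"api": "step_arm", "payload": {"series": [0,-0.001,5e-05,0,0,-0.0025,0.00012,0]}}

```text
time: 19.02
tool_pos: [0.5348, 0.2481, 0.2015]
tcp_rot: [-3.123, -0.344, 0.0]
wrist_force: [0.8, -0.5, 0.9]
width: 0.106
grip_force: 39.9
```

Run:
```python
from h import *
for i in range(2):
    s=shot('scene'); st=monitor.read_state(); Rm=R.from_rotvec(st['tcp_rot']).as_matrix(); print(st['tool_pos'].round(4),'tool-frame force',(Rm.T@st['wrist_force']).round(2))
y=lambda t:np.dot((np.array(t[:2])-[.5258+.0006,.2815+.0003]),[.2164,-.9763]); print(y(st['tool_pos']))
w=shot('wrist'); hsv=cv2.cvtColor(w['image'],cv2.COLOR_RGB2HSV); m=cv2.inRange(hsv,(15,120,90),(30,255,255)); n,l,q,c=cv2.connectedComponentsWithStats(m); print([(q[i].tolist(),c[i].round()) for i in range(1,n) if q[i,4]>8])
im=s['image'];a=cv2.resize(im[140:220,280:350],(350,400),interpolation=2);b=cv2.resize(w['image'][150:300,170:330],(427,400),interpolation=2)
cv2.imwrite('pics/j.png',np.hstack([a,b])[:,:,::-1])
```

```text
[0.5347 0.2484 0.2015] tool-frame force [ 0.42  1.71 -0.85]
[0.5347 0.2484 0.2016] tool-frame force [ 0.84  0.64 -1.35]
0.03443047378630734
[([472, 69, 3, 5, 9], array([473.,  71.])), ([470, 75, 19, 27, 90], array([475.,  90.])), ([0, 160, 60, 78, 2378], array([ 31., 187.])), ([281, 211, 12, 15, 110], array([286., 218.])), ([0, 233, 35, 24, 491], array([ 17., 247.])), ([0, 335, 31, 34, 423], array([ 10., 348.]))]
```

Call:
{"api": "step_arm", "payload": {"series": [0,-0.0007,5e-05,0,0,-0.0015,0.0001,0,0,-0.0015,0.0001,0]}}

```text
time: 19.55
tool_pos: [0.5345, 0.2495, 0.2015]
tcp_rot: [-3.122, -0.344, 0.0]
wrist_force: [1.3, -0.7, 0.5]
width: 0.108
grip_force: 39.9
```

Run:
```python
from h import *
s=shot('scene');w=shot('wrist');st=monitor.read_state(); Rm=R.from_rotvec(st['tcp_rot']).as_matrix(); print(st['tool_pos'].round(4),'tool-frame force',(Rm.T@st['wrist_force']).round(2))
im=s['image'];a=cv2.resize(im[140:220,280:350],(350,400),interpolation=2);b=cv2.resize(w['image'][150:300,170:330],(427,400),interpolation=2)
cv2.imwrite('pics/j.png',np.hstack([a,b])[:,:,::-1])
```

```text
[0.5345 0.2495 0.2015] tool-frame force [ 1.49  0.67 -0.53]
```

View pics/j.png

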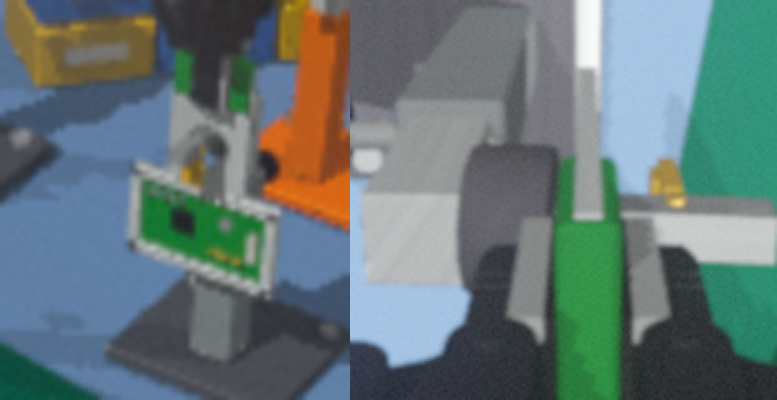

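The flap hangs shut outside the plate, at (665,180) in the crop, and the eye sits next to the boss. Releasing with a small opening, then going straight up.

Call:
{"api": "step_arm", "payload": {"series": [0,0,0,0,0,0,0,0,0,0,0,0,0,0,0,0,0,0,0,0], "gripper": 0.25}}

```text
time: 20.27
tool_pos: [0.5346, 0.2494, 0.2016]
tcp_rot: [-3.123, -0.345, 0.0]
wrist_force: [0.3, -0.1, -0.1]
width: 0.252
grip_force: 0.0
```

Call:
{"api": "step_arm", "payload": {"series": [0,0,-0.005,0,0,0,-0.015,0,0,0,-0.03,0,0,0,-0.05,0,0,0,-0.075,0,0,0,-0.1,0,0,0,-0.1,0,0,0,-0.1,0]}}

```text
time: 21.28
tool_pos: [0.5344, 0.2493, 0.3015]
tcp_rot: [3.123, 0.345, -0.0]
wrist_force: [-0.9, 0.0, 0.1]
width: 0.253
grip_force: 0.0
```

Run:
```python
from h import *
np.set_printoptions(precision=4,suppress=True)
st=monitor.read_state();print(st['time'],st['tool_pos'],st['wrist_force'])
for k in range(2):
    s=shot('scene');w=shot('wrist'); out=[]
    for p,lo,hi,bx in ((s,(50,160,60),(75,255,255),(300,140,345,170)),(w,(50,160,90),(75,255,255),(0,0,512,384)),(w,(15,120,90),(30,255,255),(0,0,512,384))):
        h=cv2.cvtColor(p['image'],cv2.COLOR_RGB2HSV)[bx[1]:bx[3],bx[0]:bx[2]]; n,l,q,c=cv2.connectedComponentsWithStats(cv2.inRange(h,lo,hi))
        out.append([(q[i].tolist(),(c[i]+bx[:2]).round(1).tolist(), atz(p,c[i]+bx[:2],.235)) for i in range(1,n) if q[i,4]>20])
    for o in out: print(o)
    print(viewer.spot_point(s,'carrier_green_eye')[:2], proj(s,np.array([.5335,.2502,.1728])))
```

```text
21.275 [0.5344 0.2493 0.3015] [-0.9     0.0124  0.0832]
[([16, 9, 14, 12, 109], [322.6, 154.5], array([0.5553, 0.2219, 0.235 ]))]
[([251, 174, 12, 61, 560], [256.9, 204.3], array([0.5344, 0.2496, 0.235 ]))]
[([422, 84, 12, 14, 33], [426.4, 91.5], array([0.6302, 0.1625, 0.235 ])), ([23, 145, 72, 45, 967], [60.3, 162.1], array([0.5348, 0.3838, 0.235 ])), ([92, 148, 5, 31, 67], [94.4, 163.3], array([0.539 , 0.3609, 0.235 ])), ([44, 206, 30, 15, 111], [59.8, 213.8], array([0.4973, 0.3826, 0.235 ])), ([20, 233, 16, 10, 86], [29.4, 237.6], array([0.4734, 0.4044, 0.235 ])), ([28, 292, 56, 39, 815], [51.4, 310.8], array([0.4128, 0.3872, 0.235 ])), ([0, 295, 21, 39, 461], [7.1, 312.6], array([0.4018, 0.4231, 0.235 ]))]
[{'point': [217.4, 330.5], 'score': 0.93}, {'point': [321.3, 168.7], 'score': 0.6}] [321.8571 167.915 ]
[([15, 9, 15, 12, 114], [322.3, 154.3], array([0.5543, 0.2221, 0.235 ]))]
[([251, 173, 12, 62, 557], [256.9, 203.2], array([0.5352, 0.2497, 0.235 ]))]
[([423, 86, 12, 12, 35], [427.3, 92.1], array([0.6298, 0.162 , 0.235 ])), ([22, 144, 69, 45, 970], [59.8, 161.7], array([0.535 , 0.3837, 0.235 ])), ([91, 149, 6, 35, 77], [94.3, 165.8], array([0.5373, 0.3606, 0.235 ])), ([49, 205, 21, 16, 101], [59.3, 213.8], array([0.4973, 0.3826, 0.235 ])), ([20, 232, 15, 11, 87], [28.8, 237.5], array([0.4735, 0.4044, 0.235 ])), ([28, 292, 56, 39, 819], [51.3, 310.9], array([0.413 , 0.3869, 0.235 ])), ([0, 295, 21, 39, 453], [7.0, 312.5], array([0.4021, 0.4228, 0.235 ]))]
[{'point': [321.3, 168.5], 'score': 0.88}, {'point': [218.4, 331.4], 'score': 0.81}] [321.8571 167.915 ]
```

The carrier hangs where it should. I'll wait for any sway to settle, check, and hand in.

Call:
{"api": "step_arm", "payload": {"series": [0,0,-0.02,0,0,0,-0.04,0,0,0,-0.04,0,0,0,-0.04,0,0,0,-0.04,0,0,0,-0.04,0,0,0,-0.04,0,0,0,-0.04,0]}}

```text
time: 22.58
tool_pos: [0.5345, 0.2494, 0.3414]
tcp_rot: [3.123, 0.345, -0.001]
wrist_force: [0.4, -0.3, 0.0]
width: 0.257
grip_force: 0.0
```

Call:
{"api": "step_arm", "payload": {"series": [0,0,0,0,0,0,0,0,0,0,0,0,0,0,0,0,0,0,0,0,0,0,0,0,0,0,0,0,0,0,0,0]}}

```text
time: 23.58
tool_pos: [0.5346, 0.2494, 0.3416]
tcp_rot: [-3.123, -0.345, -0.0]
wrist_force: [0.1, 0.4, 1.0]
width: 0.253
grip_force: 0.0
```

Call:
{"api": "step_arm", "payload": {"series": [0,0,0,0,0,0,0,0,0,0,0,0,0,0,0,0,0,0,0,0,0,0,0,0,0,0,0,0,0,0,0,0]}}

```text
time: 24.58
tool_pos: [0.5346, 0.2494, 0.3416]
tcp_rot: [3.123, 0.345, -0.0]
wrist_force: [1.0, -0.4, -0.3]
width: 0.257
grip_force: 0.0
```

Run:
```python
from h import *
np.set_printoptions(precision=4,suppress=True)
for k in range(6):
    w=shot('wrist'); h=cv2.cvtColor(w['image'],cv2.COLOR_RGB2HSV); n,l,q,c=cv2.connectedComponentsWithStats(cv2.inRange(h,(50,160,90),(75,255,255))); i=1+np.argmax(q[1:,4]); print(c[i],atz(w,c[i],.232))
```

```text
[257.5789 188.769 ] [0.5328 0.2491 0.232 ]
[257.31   187.5167] [0.5338 0.2495 0.232 ]
[257.3482 188.003 ] [0.5334 0.2494 0.232 ]
[257.3578 188.0147] [0.5334 0.2494 0.232 ]
[257.5576 188.403 ] [0.5331 0.2492 0.232 ]
[257.6427 187.804 ] [0.5337 0.2492 0.232 ]
```

```bash
python3 -c "
from workcell import job
print(job.finish_job())"
```

```text
the job is handed in; nothing more can be done
None
```

The green carrier hangs still by its eye on the small grey stand's peg, between flap and boss. The flap looked shut in the last picture before release, the gripper is clear, and the job is handed in. I gave the tins and other carriers a wide berth but took no final check picture, and no verdict was returned.

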